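# Work the two sprung corners of a phototube tilt mount

### The job

Check the springs of the tilt mount that carries the phototube. With closed fingertips, first press down the sprung corner whose pointer stands beside the tall rod until the pointer's tip is level with the black collar on that rod, not past it, hold it there for about a second and let it spring fully back up; then do the same with the other sprung corner and the short rod. Press gently and one corner at a time, do not grip or lift anything, and leave the things lying around where they are.

Things in the scene. Friction and masses are not known exactly. Their poses are not given: they have to be found in the camera images.
- mount: Tilt mount: fixed 170 mm square base under a 146 mm square tilt plate (top 72 mm above the table) with a phototube in the middle (60 mm across, top 112 mm up). Origin on the table under the plate's centre, z up. Corner (-60,-60) mm is a fixed pivot, (60,-60) is sprung corner a, pointer along +x, (-60,60) is sprung corner b, pointer along +y, the fourth is bare.
- pad_a (a point): Centre of the flat top of the round steel press pad on sprung corner a: 24 mm across, 10 mm high, its top 82 mm above the table at rest. Pressed straight down it sinks against a spring (about 4 N at first, some 9 N at 15 mm down; 24 mm at most) and comes back up by itself.
- pad_b (a point): Centre of the flat top of the round steel press pad on sprung corner b: 24 mm across, 10 mm high, its top 82 mm above the table at rest. Pressed straight down it sinks against a spring (about 4 N at first, some 9 N at 15 mm down; 24 mm at most) and comes back up by itself.
- tip_a (a point): End of the slim pointer that sticks out from corner a of the tilt plate, 75 mm outward beyond pad a on the same line from the hinge (195 mm from the hinge, so it sinks 1.63 times as far as the pad). Pointer 4 mm thick; this point is half-way through its thickness, 68 mm above the table at rest.
- tip_b (a point): End of the slim pointer that sticks out from corner b of the tilt plate, 75 mm outward beyond pad b on the same line from the hinge (195 mm from the hinge, so it sinks 1.63 times as far as the pad). Pointer 4 mm thick; this point is half-way through its thickness, 68 mm above the table at rest.
- collar_tall: Centre of the black collar (20 mm across, 8 mm high) on the tall upright steel rod, which is 10 mm thick and whose top is 135 mm above the table. The collar is the mark: its centre is 14 to 26 mm below the neighbouring pointer at rest. The rod is fixed, 20 mm beside the tip of one of the pointers; which one changes.
- collar_short: Centre of the black collar (20 mm across, 8 mm high) on the short upright steel rod, which is 10 mm thick and whose top is 83 mm above the table. The collar is the mark: its centre is 14 to 26 mm below the neighbouring pointer at rest. The rod is fixed, 20 mm beside the tip of one of the pointers; which one changes.
- tilt_a (a joint): Tilt of the plate in rad when pad a is pressed: 0 at rest (up, on its stop), growing as the pad goes down, 0.2 at the lower stop; pad drop = 120 mm x sin, pointer drop = 195 mm x sin. Pressing on the middle of pad a hardly moves the other pad.
- tilt_b (a joint): Tilt of the plate in rad when pad b is pressed: 0 at rest (up, on its stop), growing as the pad goes down, 0.2 at the lower stop; pad drop = 120 mm x sin, pointer drop = 195 mm x sin. Pressing on the middle of pad b hardly moves the other pad.
- dish: Bystander, loose, leave alone: shallow clear round dish of small steel pins, 80 mm across, 14 mm high. Origin at its underside.
- spare_tube: Bystander, loose, leave alone: spare phototube standing upright, 44 mm across, 70 mm high. Origin at its underside.
- wrench: Bystander, loose, leave alone: steel wrench lying flat, 150 mm long. Origin at its underside.
- screwdriver: Bystander, loose, leave alone: screwdriver with a yellow handle, lying, 170 mm long. Origin at its underside.
- wash_bottle: Bystander, loose, leave alone: white wash bottle with yellow cap and bent spout, 72 mm across, 210 mm high. Origin at its underside.
- bar_clamp: Bystander, loose, leave alone: small bar clamp lying flat, 240 mm long, 28 mm high. Origin at its underside.
- shim: Bystander, loose, leave alone: flat aluminium strip 150 x 50 x 4 mm. Origin at its underside.

How it is judged:
By the outcome, as a careful person would: the job done as asked, in the order asked, and still so for the second after the job is handed in, with the robot touching nothing.
It also fails if it takes over 48 s, if anything falls off the work surface, if the arm or the gripper's body presses on something with over 40 N, if the wrist force passes 120 N, or if a joint passes its speed limit or range.

### The arm

A 7-joint arm with a two-finger parallel gripper is mounted at the origin on the work surface. World frame = base frame: x ahead of the robot, y to its left, z up, the work surface at z = 0. Lengths are in mm, angles in rad, forces in N, time in s.
With the tool pointing down it reaches from about 350 to 900 mm from the base axis. Payload 8.1 kg.
Tool frame: the origin (TCP) lies at the very end of the fingers, on their centre line; the grasp point (between the pads) lies 19 mm behind it; z points along the fingers, y is the line along which they close (so a half turn about z gives the same grasp; the last joint's range is limited). The gripper opens to 85 mm and grips with 20 to 120 N. Pads are 22 mm wide; open, the fingers measure 114 mm over their backs; the gripper's body (76 mm by 85 mm) begins 54 mm behind the grasp point. The pads swing forward as they close: fully open they stand 13 mm farther back than shut.
Start: joints at [1.061, 0.434, 0.025, 1.573, -0.012, 1.134, -0.075], TCP at [247.274, -574.02, 198.023] pointing down, gripper open.
Joint ranges: [-2.62, 2.62], [-0.44, 2.09], [-1.27, 1.32], [0.08, 2.57], [-1.32, 4.46], [0.12, 2], [-2.74, 2.74]. Speed limits (rad/s): [2.22, 2.22, 3.01, 3.01, 3.14, 3.14, 3.14].

### API

Orientations are given as a 3x3 rotation matrix whose columns are the frame's x, y, z axes.
In Python, from workcell import sensors, eyes, ticket gives the robot as it stands. The module is installed in compiled form; this text tells all that it offers.
- The arm moves only by the tool apply_moves, never from a script. Its argument "plan" is a list of rows, each a list of 3 entries, a list of its own where there are three numbers: the shift along the tool's x, y, z each as a share of 50 cm, from -1 to 1, then the turn, a rotation vector about the tool's x, y, z each as a share of pi/2 rad, from -1 to 1, then the gripper's target within -1 to 1 (shut at 1, half-way at 0, fully open at -1). A call has 1 to 20 rows; each row shifts and turns the commanded pose from where the row before left it, along the tool's axes as they then stand; what a row does not reach is not made up. A row lasts 1/8 s, in which the tool goes at most 62.5 mm and 10.7 degrees, less where a joint would pass 70% of its speed; a pose out of reach is approached as far as the arm can. A call with a number of a shift or a turn outside -1 to 1 is refused whole. A call with a gripper value outside its range is refused whole. The fingers move at their own pace and stop on an object; "squeeze" is the grip in N (left out, the last holds). Time passes only in rows, so rows that do not move let the fingers close. It gives the time, the measured TCP pose, the force, the opening and the grip force at its end, in the units of the state.
- sensors.state(): the state, without advancing time (a new reading comes with each control period).
- eyes.grab_frame(name): name is "scene" or "side" or "wrist"; returns a dict with "image" (480x640x3 uint8, red, green, blue), "range_z" (480x640 float32, mm along the optical axis (not along the pixel's ray), 0 where there is no reading), "mtx" (3x3 intrinsics, pixels), "pose" (4x4, takes a point from camera to world coordinates); the wrist camera has in their place "mount" (4x4, takes a point from camera to tool coordinates, whose origin is the TCP and whose axes are the flange's). Camera axes: x right, y down, z forward; pixel columns grow to the right and rows downward; lengths in mm; the calibration is good to about 2 mm. A picture is of the moment at which its call begins: read the wrist's pose just before it.
- ticket.hand_in(): hands the job in; it is judged then, once.
The state is a dict: "time_s": time; "qpos": joint angles; "dq": joint speeds; "tau": joint torques, N m; "tool_pos": TCP position; "eef_rot": TCP orientation; "force": force on the tool from outside, world axes, zero at the start; "ft_torque": the same for the moment, N m; "finger_gap": finger opening in mm; "gripper_force": force on a finger pad.
Only numpy, scipy, OpenCV 4.12 (cv2) and the standard library are available. Lean on these libraries where they do the work, as an engineer would, in place of code of your own. Each camera call takes 0.05 s, during which the arm holds its last target. There are 200 camera calls.

## Working session

There is one attempt and no reset: what is moved stays moved. The work goes in short steps, Python scripts to look and compute and a tool call to move; the robot and the scene stay as the last step left them, time stands still between calls to the robot, and variables do not carry over. Pictures are saved under pics/ and viewed, at most 10 in all, crops included, and the job is handed in when it is done.

Besides the shell and the picture viewer there is one more tool, called after "Emit:" by a JSON object that holds its "api" and its "payload". apply_moves: Moves the arm, as the interface text tells. Its arguments: {"type":"object","properties":{"plan":{"type":"array","items":{"type":"array"}},"squeeze":{"type":"number"}},"required":["plan"]}

```bash
mkdir -p pics
python3 - <<'E'
from workcell import sensors, eyes
import cv2,numpy as np
s=sensors.state();print(s['time_s'],s['tool_pos'],s['eef_rot'],s['finger_gap'],s['force'])
for n in("scene","side"):
    f=eyes.grab_frame(n);np.savez(n+"0.npz",**f);cv2.imwrite(f"pics/{n}0.png",f["image"][:,:,::-1])
    print(n,f["mtx"].round(1).tolist(),f["pose"].round(3).tolist())
E
```

```text
0.0 [ 247.03318717 -573.50348113  197.23336229] [[ 9.18411381e-01  3.95626099e-01 -7.24552579e-04]
 [ 3.95626745e-01 -9.18410351e-01  1.38062579e-03]
 [-1.19224993e-04 -1.55463482e-03 -9.99998784e-01]] 85.57937712338912 [-1.08117389 -0.32965441 -0.02148686]
scene [[526.8, 0.0, 327.0], [0.0, 526.8, 242.7], [0.0, 0.0, 1.0]] [[0.182, 0.722, -0.668, 1329.461], [0.983, -0.141, 0.116, -111.783], [-0.011, -0.678, -0.735, 943.663], [0.0, 0.0, 0.0, 1.0]]
side [[466.5, 0.0, 315.3], [0.0, 466.5, 230.4], [0.0, 0.0, 1.0]] [[-0.808, -0.335, 0.484, -79.015], [-0.588, 0.431, -0.684, 929.833], [0.02, -0.838, -0.545, 798.749], [0.0, 0.0, 0.0, 1.0]]
```

View pics/scene0.png

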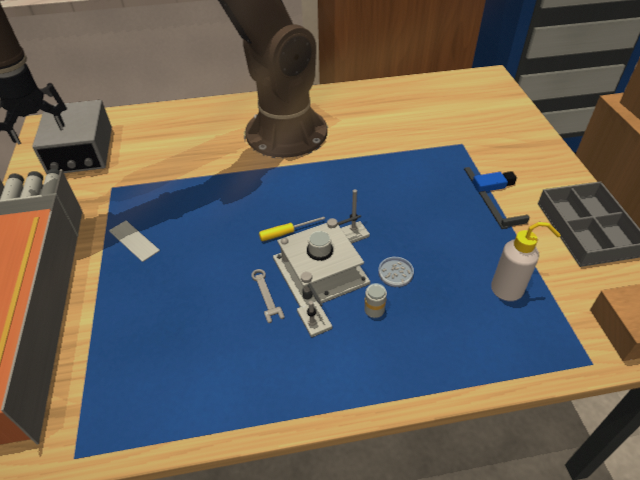

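View pics/side0.png

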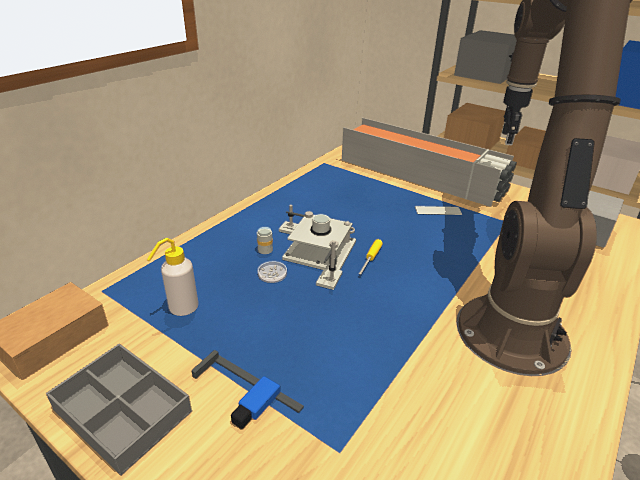

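Run:
```python
import cv2,numpy as np
a=np.load("scene0.npz")["image"];b=np.load("side0.npz")["image"]
A=cv2.resize(a[180:340,255:405],None,fx=3.7,fy=3.7,interpolation=cv2.INTER_CUBIC)
B=cv2.resize(b[195:295,270:370],None,fx=5.9,fy=5.9,interpolation=cv2.INTER_CUBIC)
cv2.imwrite("pics/cA.png",A[:,:,::-1]);cv2.imwrite("pics/cB.png",B[:,:,::-1])
```

```text
(no output)
```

View pics/cA.png

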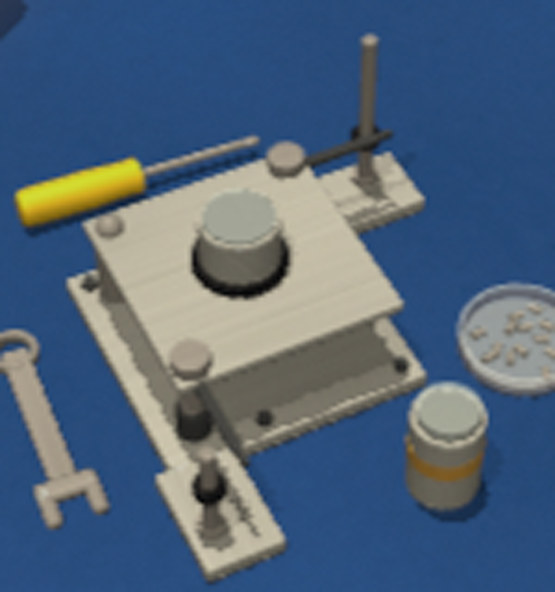

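View pics/cB.png

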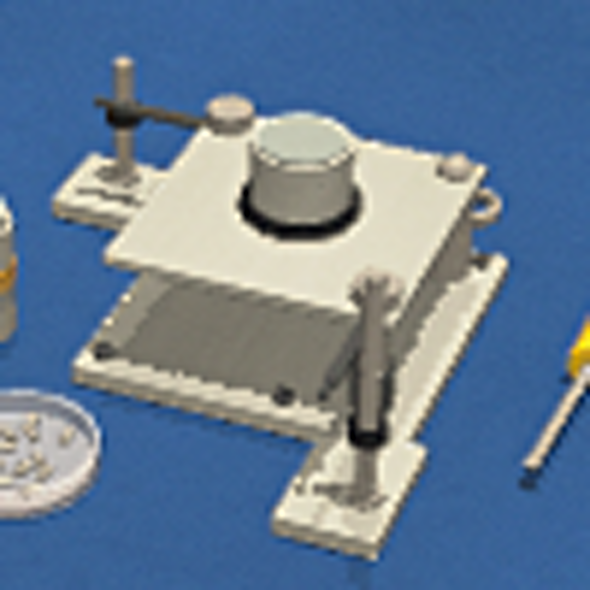

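```bash
cat > h.py <<'E'
import numpy as np
def ray(px,K,T):
    d=np.linalg.inv(K)@np.array([px[0],px[1],1.]);return T[:3,3],T[:3,:3]@d
def onz(px,K,T,z):
    o,d=ray(px,K,T);return o+d*(z-o[2])/d[2]
def tri(rs):
    A=np.zeros((3,3));b=np.zeros(3);e=[]
    for o,d in rs:
        d=d/np.linalg.norm(d);P=np.eye(3)-np.outer(d,d);A+=P;b+=P@o
    p=np.linalg.solve(A,b)
    return p,[round(float(np.linalg.norm((np.eye(3)-np.outer(d,d)/(d@d))@(p-o))),1) for o,d in rs]
E
python3 - <<'E'
import numpy as np
from h import *
S=np.load("scene0.npz");D=np.load("side0.npz")
s=lambda u,v:(254.6+u/3.7,179.6+v/3.7); d=lambda u,v:(269.6+u/5.9,194.6+v/5.9)
P={'pad_b82':((286,153),(377,284)),'pad_a82':((190,353),(231,106)),'pivot':((110,222),(457,160)),'tube112':((241,210),(303,140)),
'cornR72':((403,300),(107,258)),'coll_tall':((365,140),(367,434)),'coll_short':((209,489),(122,115)),'talltop135':((370,38),(372,278)),'shorttop83':((208,458),(123,62))}
for k,(a,b) in P.items():
    p,e=tri([ray(s(*a),S['mtx'],S['pose']),ray(d(*b),D['mtx'],D['pose'])])
    z=int(k[-2:]) if k[-1].isdigit() and k[-3]!='1' else (112 if '112' in k else 135 if '135' in k else 82)
    print(k,p.round(1),e,onz(s(*a),S['mtx'],S['pose'],z).round(1),onz(d(*b),D['mtx'],D['pose'],z).round(1))
f=__import__('workcell').eyes.grab_frame("wrist");print(f['mtx'],f['mount'].round(3))
E
```

```text
pad_b82 [482.5  48.2  81.5] [0.9, 0.9] [482.1  47.5  82. ] [482.3  50.   82. ]
pad_a82 [630.1 -36.3  82.3] [0.3, 0.3] [629.6 -36.5  82. ] [630.4 -36.4  82. ]
pivot [515.1 -68.3  77.9] [0.6, 0.6] [519.5 -68.1  82. ] [511.6 -63.4  82. ]
tube112 [554.2   7.7 112.5] [0.9, 0.9] [552.9   7.1 112. ] [554.8   8.2 112. ]
cornR72 [604.7  94.8  70.1] [0.7, 0.7] [605.7  93.9  72. ] [603.   97.7  72. ]
coll_tall [446.6 107.2  47.3] [0.5, 0.5] [480.3  98.4  82. ] [422.5 145.7  82. ]
coll_short [702.1 -38.   49.6] [0.6, 0.6] [724.4 -41.1  82. ] [668.4   4.5  82. ]
talltop135 [445.6 109.2 133.9] [1.6, 1.6] [445.1 107.9 135. ] [445.1 112.6 135. ]
shorttop83 [702.7 -38.6  80.8] [0.5, 0.5] [704.8 -38.4  83. ] [700.2 -36.2  83. ]
[[360.07292503   0.         319.3868528 ]
 [  0.         360.07292503 239.85345452]
 [  0.           0.           1.        ]] [[-0.0000e+00 -9.5500e-01 -2.9700e-01  7.5557e+01]
 [ 1.0000e+00 -0.0000e+00 -1.0000e-03  8.1800e-01]
 [ 0.0000e+00 -2.9700e-01  9.5500e-01 -1.7618e+02]
 [ 0.0000e+00  0.0000e+00  0.0000e+00  1.0000e+00]]
```

The scene crop shows pad b at (286,153), next to the tall rod with its collar at (367,138). Pad a is at (190,353), next to the short rod with its collar at (209,489). In the side crop the collars are at (367,434) for the tall rod and (122,115) for the short one. Triangulation agrees with the given sizes: pad heights are about 82, the pads are 170 apart, and yaw is about 15.2°. So b and the tall rod come first. Next I'll lift, travel and turn.

Emit:
{"api": "apply_moves", "payload": {"plan": [[[0, 0, -0.1], [0, 0, 0], 1], [[0, 0, -0.1], [0, 0, 0], 1], [[0.0934, -0.0584, 0], [0, 0, 0], 1], [[0.0934, -0.0584, 0], [0, 0, 0], 1], [[0.0934, -0.0584, 0], [0, 0, 0], 1], [[0.0934, -0.0584, 0], [0, 0, 0], 1], [[0.0934, -0.0584, 0], [0, 0, 0], 1], [[0.0934, -0.0584, 0], [0, 0, 0], 1], [[0.0934, -0.0584, 0], [0, 0, 0], 1], [[0.0934, -0.0584, 0], [0, 0, 0], 1], [[0.0934, -0.0584, 0], [0, 0, 0], 1], [[0.0934, -0.0584, 0], [0, 0, 0], 1], [[0, 0, 0], [0, 0, -0.1138], 1], [[0, 0, 0], [0, 0, -0.1138], 1], [[0, 0, 0], [0, 0, -0.1138], 1], [[0, 0, 0], [0, 0, -0.1138], 1], [[0, 0, 0], [0, 0, -0.1138], 1], [[0, 0, 0], [0, 0, -0.1138], 1], [[0, 0, 0], [0, 0, -0.1138], 1], [[0, 0, 0], [0, 0, -0.1138], 1]]}}

```text
time_s: 2.65
tool_pos: [560.4, -121.1, 297.7]
eef_rot: [[-0.268, 0.963, -0.001], [0.963, 0.268, 0.0], [0.0, -0.001, -1.0]]
force: [-0.2, 0.6, 0.5]
finger_gap: 0.0
gripper_force: 0.0
```

Emit:
{"api": "apply_moves", "payload": {"plan": [[[0, 0, 0.1], [0, 0, 0], 1], [[0, 0, 0.1], [0, 0, 0], 1], [[0, 0, 0], [0, 0, 0], 1], [[0, 0, 0], [0, 0, 0], 1]]}}

```text
time_s: 3.15
tool_pos: [561.7, -121.0, 199.7]
eef_rot: [[-0.263, 0.965, 0.002], [0.965, 0.263, -0.0], [-0.001, 0.002, -1.0]]
force: [1.0, -0.7, 0.3]
finger_gap: 0.0
gripper_force: 0.0
```

```bash
cat > w.py <<'E'
import sys,cv2,numpy as np
from workcell import sensors,eyes
def wr(n):
    s=sensors.state();f=eyes.grab_frame("wrist")
    T=np.eye(4);T[:3,:3]=s['eef_rot'];T[:3,3]=s['tool_pos'];f['pose']=T@f.pop('mount')
    np.savez(n+".npz",**f);cv2.imwrite(f"pics/{n}.png",f["image"][:,:,::-1])
    print(s['time_s'],s['tool_pos'].round(1),s['eef_rot'].round(3).tolist(),s['force'].round(2),s['finger_gap'])
if __name__=="__main__":wr(sys.argv[1])
E
python3 w.py w0
```

```text
3.15 [ 561.7 -121.   199.7] [[-0.263, 0.965, 0.002], [0.965, 0.263, -0.0], [-0.001, 0.002, -1.0]] [ 1.01 -0.7   0.34] 0.04951582459985932
```

Emit:
{"api": "apply_moves", "payload": {"plan": [[[0.064, 0.088, 0], [0, 0, 0], 1], [[0.064, 0.088, 0], [0, 0, 0], 1], [[0, 0, 0], [0, 0, 0], 1], [[0, 0, 0], [0, 0, 0], 1], [[0, 0, 0], [0, 0, 0], 1]]}}

```text
time_s: 3.82
tool_pos: [628.8, -37.8, 198.9]
eef_rot: [[-0.261, 0.965, 0.001], [0.965, 0.261, -0.001], [-0.001, 0.001, -1.0]]
force: [-0.9, -0.7, 0.1]
finger_gap: 0.2
gripper_force: 0.0
```

```bash
python3 w.py w1
```

```text
3.825 [628.8 -37.8 198.9] [[-0.261, 0.965, 0.001], [0.965, 0.261, -0.001], [-0.001, 0.001, -1.0]] [-0.87 -0.75  0.08] 0.17302405385838687
```

Emit:
{"api": "apply_moves", "payload": {"plan": [[[0.06, -0.06, 0], [0, 0, 0], 1], [[0.06, -0.06, 0], [0, 0, 0], 1], [[0.06, -0.06, 0], [0, 0, 0], 1], [[0.06, -0.06, 0], [0, 0, 0], 1], [[0, 0, 0], [0, 0, 0], 1], [[0, 0, 0], [0, 0, 0], 1], [[0, 0, 0], [0, 0, 0], 1]]}}

```text
time_s: 4.75
tool_pos: [482.3, 47.1, 198.0]
eef_rot: [[-0.261, 0.965, 0.0], [0.965, 0.261, 0.0], [-0.0, 0.0, -1.0]]
force: [0.4, 0.9, 0.1]
finger_gap: -0.0
gripper_force: 0.0
```

```bash
python3 w.py w2; python3 -c "
import cv2,numpy as np
a=[cv2.imread(f'pics/w{i}.png') for i in (0,1,2)]
k=np.zeros((480,640,3),np.uint8)
cv2.imwrite('pics/w01.png',cv2.resize(np.vstack([np.hstack(a[:2]),np.hstack([a[2],k])]),(800,600),interpolation=cv2.INTER_AREA))"
```

```text
4.75 [482.3  47.1 198. ] [[-0.261, 0.965, 0.0], [0.965, 0.261, 0.0], [-0.0, 0.0, -1.0]] [0.45 0.86 0.13] -0.011475920777978389
```

View pics/w01.png

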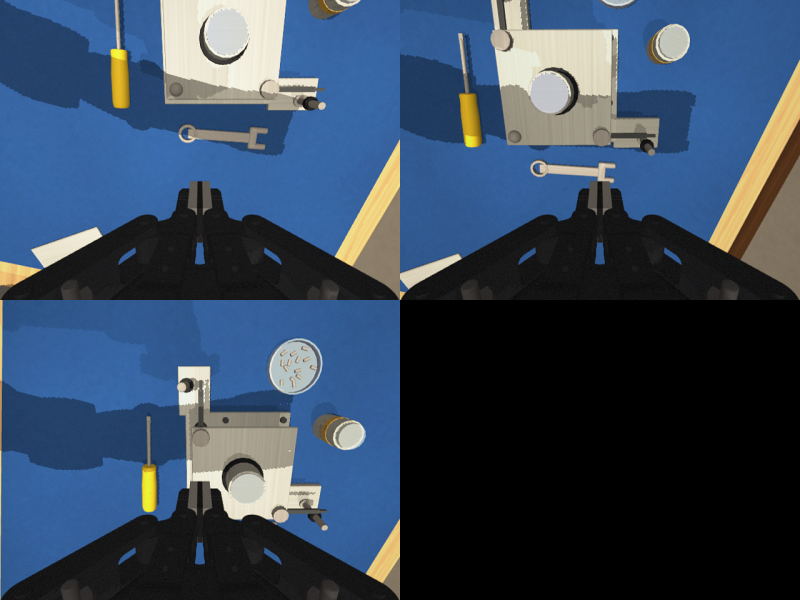

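The wrist views show both rods clearly. The short rod and collar are in all three frames, and the tall one is in w2 at about (180,386) in the mosaic. The collar tops are visible from above, so I'll read heights from the range image.

```bash
cat > pc.py <<'E'
import numpy as np
def cloud(n):
    F=np.load(n+".npz");v,u=np.mgrid[:480,:640];z=F['range_z'].astype(float)
    c=np.linalg.inv(F['mtx'])@np.stack([u*z,v*z,z]).reshape(3,-1)
    P=(F['pose'][:3,:3]@c+F['pose'][:3,3:]).T.reshape(480,640,3);P[z<=0]=np.nan
    return P,F['image'].astype(int)
E
python3 - <<'E'
import numpy as np
from pc import cloud
ux=np.array([.965,.262]);uy=np.array([-.262,.965])
for n in('w0','w1','w2'):
    P,I=cloud(n);
    def near(x,y,r,lo,hi):
        d=np.hypot(P[...,0]-x,P[...,1]-y);return (d<r)&(P[...,2]>lo)&(P[...,2]<hi)
    for k,(x,y,t) in {'tall':(446.3,108,135),'short':(702,-38,83)}.items():
        m=near(x,y,20,t-6,t+6)
        if m.sum()<5: print(n,k,'no');continue
        q=P[m];cx,cy,cz=np.median(q,0)
        m=near(cx,cy,9.5,30,62)&(np.hypot(P[...,0]-cx,P[...,1]-cy)>6)&(I.sum(-1)<130)
        print(n,k,'top',cx.round(1),cy.round(1),cz.round(2),len(q),'collar',m.sum(),np.histogram(P[m][:,2],bins=range(30,63,1))[0])
    # pads, plate
    for k,(x,y) in {'pada':(630,-36),'padb':(482.4,48.5)}.items():
        m=near(x,y,18,78,88);q=P[m]
        if m.sum()>20: print(n,k,((q.min(0)+q.max(0))/2).round(1),np.median(q[:,2]).round(2),m.sum())
    m=near(604.7,40,25,65,80);print(n,'plate',np.nanmedian(P[m][:,2]) if m.any() else 0)
    for k,(x,y) in {'tipa':(702.5,-16.6),'tipb':(462.8,120.6)}.items():
        m=near(x,y,8,60,76);
        if m.sum()>3:print(n,k,np.median(P[m][:,2]).round(2),m.sum(),P[m].min(0).round(1),P[m].max(0).round(1))
E
```

```text
w0 tall no
w0 short top 699.7 -37.8 83.02 159 collar 179 [ 0  0  0  0  0  0  0  0  0  0  0  0  0  0  0  0  0  2  5  3  6 10 12 10
 46 63 20  2  0  0  0  0]
w0 pada [630.5 -36.3  81.1] 82.23 733
w0 plate 72.45507254933989
w0 tipa 70.53 53 [694.9 -20.   69.5] [703.1 -14.8  71.8]
w1 tall no
w1 short top 700.8 -37.0 82.94 122 collar 156 [ 0  0  0  0  0  0  0  0  0  0  0  0  0  0  0  0  0  0  1  3  3  6  4 13
 47 65 13  1  0  0  0  0]
w1 pada [630.8 -36.   81.2] 82.02 607
w1 padb [483.8  47.9  81.2] 82.03 914
w1 plate 72.3036786685318
w1 tipa 70.17 50 [694.8 -19.9  67.3] [702.8 -14.8  71.6]
w2 tall top 446.3 108.2 135.03 195 collar 60 [ 0  0  0  0  0  0  0  0  0  0  0  0  0  0  0  0  0  0  0  0  0  0  1 20
 28 10  1  0  0  0  0  0]
w2 short top 699.7 -36.5 82.59 124 collar 74 [ 0  0  0  0  0  0  0  0  0  0  0  0  0  0  0  0  0  0  2  1  3  3  3  7
 19 30  6  0  0  0  0  0]
w2 pada [630.1 -36.   81.2] 82.11 480
w2 padb [483.4  48.3  81.2] 82.11 609
w2 plate 72.39367019931208
w2 tipa 70.02 52 [694.7 -19.9  65.5] [702.8 -14.3  72.2]
w2 tipb 70.3 45 [462.3 113.3  68.8] [467.  120.1  71.3]
```

Emit:
{"api": "apply_moves", "payload": {"plan": [[[0.0015, 0.003, 0.07], [0, 0, 0], 1], [[0, 0, 0.07], [0, 0, 0], 1], [[0, 0, 0.05], [0, 0, 0], 1], [[0, 0, 0.02], [0, 0, 0], 1], [[0, 0, 0], [0, 0, 0], 1], [[0, 0, 0], [0, 0, 0], 1], [[0, 0, 0], [0, 0, 0], 1]]}}

```text
time_s: 5.68
tool_pos: [483.4, 49.2, 93.9]
eef_rot: [[-0.263, 0.965, 0.002], [0.965, 0.263, 0.0], [-0.0, 0.002, -1.0]]
force: [-0.2, -1.0, 0.0]
finger_gap: -0.2
gripper_force: 0.0
```

```bash
cat > m.py <<'E'
import sys,numpy as np
from w import wr; from pc import cloud
n,c=sys.argv[1:3]; wr(n); P,I=cloud(n)
x,y,t=(446.3,108.2,135) if c=='tall' else (700.5,-37,83)
tip,u,pad=((463.7,120.5),(-.262,.965),(483.5,48.2)) if c=='tall' else ((702.8,-16.6),(.965,.262),(630.4,-36.1))
r=lambda a,b:np.hypot(P[...,0]-a,P[...,1]-b)
m=(r(x,y)<12)&(abs(P[...,2]-t)<6)
if m.any():x,y=np.median(P[m],0)[:2];print('rodtop',np.median(P[m],0).round(1))
d=r(x,y);m=(d>5.5)&(d<10)&(P[...,2]>44)&(P[...,2]<62)&(I.sum(-1)<150)
print('collar top',m.sum(),np.percentile(P[m][:,2],[25,50,60,75,90]).round(1) if m.any() else '')
u=np.array(u);q=P[...,:2]-np.array(pad);s=q@u;l=q@np.array([u[1],-u[0]])
for a in (30,40,50,60,66,70):
    m=(s>a)&(s<a+5)&(abs(l)<3)&(P[...,2]>35)&(P[...,2]<76)
    print('pointer',a,m.sum(),np.median(P[m][:,2]).round(2) if m.any() else '')
v=(tip[0]-8,tip[1])
E
python3 m.py b0 tall
```

```text
5.675 [483.4  49.2  93.9] [[-0.263, 0.965, 0.002], [0.965, 0.263, 0.0], [-0.0, 0.002, -1.0]] [-0.21 -0.96  0.01] -0.2216390914065473
rodtop [446.4 108.3 135.1]
collar top 176 [53.7 54.2 54.3 54.5 55. ]
pointer 30 94 70.17
pointer 40 99 70.26
pointer 50 98 70.44
pointer 60 91 70.4
pointer 66 67 70.4
pointer 70 63 70.19
```

Emit:
{"api": "apply_moves", "payload": {"plan": [[[-0.001, 0, 0.01], [0, 0, 0], 1], [[0, 0, 0.008], [0, 0, 0], 1], [[0, 0, 0.004], [0, 0, 0], 1], [[0, 0, 0.004], [0, 0, 0], 1], [[0, 0, 0.004], [0, 0, 0], 1], [[0, 0, 0.004], [0, 0, 0], 1], [[0, 0, 0.004], [0, 0, 0], 1], [[0, 0, 0.002], [0, 0, 0], 1], [[0, 0, 0], [0, 0, 0], 1], [[0, 0, 0], [0, 0, 0], 1], [[0, 0, 0], [0, 0, 0], 1]]}}

```text
time_s: 7.1
tool_pos: [482.9, 48.7, 73.1]
eef_rot: [[-0.263, 0.965, 0.0], [0.965, 0.263, 0.0], [-0.0, 0.0, -1.0]]
force: [0.0, 0.3, -1.3]
finger_gap: 0.0
gripper_force: 0.0
```

```bash
python3 m.py b1 tall
```

```text
7.1 [482.9  48.7  73.1] [[-0.263, 0.965, 0.0], [0.965, 0.263, 0.0], [-0.0, 0.0, -1.0]] [ 0.02  0.32 -1.34] 0.04495090522530302
rodtop [446.5 108.3 135.1]
collar top 207 [53.8 54.3 54.5 54.8 55.1]
pointer 30 114 70.29
pointer 40 121 70.31
pointer 50 119 70.37
pointer 60 104 70.51
pointer 66 87 70.41
pointer 70 80 70.38
```

View pics/b1.png

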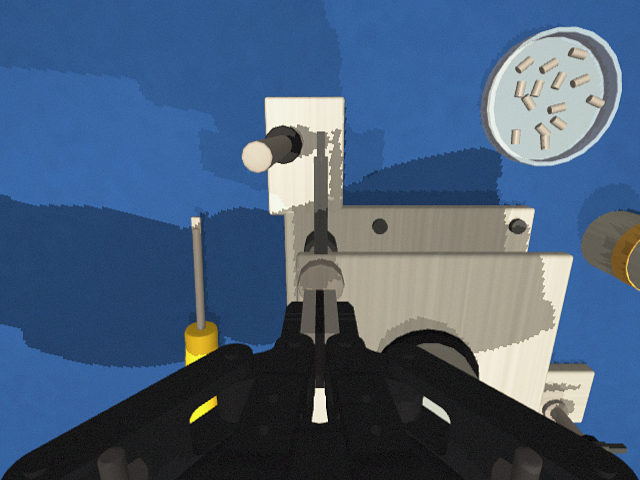

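Run:
```python
import numpy as np
from pc import cloud
P,I=cloud('b1')
d=np.hypot(P[...,0]-483.5,P[...,1]-48.2)
print([ (v,np.round(P[v,320],1).tolist()) for v in range(300,480,12)])
m=(d<14)&(P[...,2]>60)&(P[...,2]<90)&(I.sum(-1)>200);print(m.sum(),P[m].min(0),P[m].max(0),np.median(P[m],0))
```

```text
[(300, [479.9, 58.7, 120.8]), (312, [480.0, 58.2, 129.6]), (324, [479.8, 58.8, 139.2]), (336, [480.3, 56.9, 143.6]), (348, [481.5, 52.4, 143.5]), (360, [482.5, 48.8, 145.0]), (372, [483.8, 43.9, 144.7]), (384, [485.2, 38.8, 144.2]), (396, [503.1, -25.9, 72.3]), (408, [505.3, -34.0, 72.7]), (420, [507.8, -43.2, 72.1]), (432, [480.0, 57.6, 184.2]), (444, [479.7, 58.7, 188.5]), (456, [479.8, 58.2, 191.0]), (468, [479.7, 58.5, 194.1])]
1710 [469.71488931  39.39549131  66.80509085] [497.29879962  61.90982173  84.35084886] [482.0488147   53.26175658  81.5866996 ]
```

Run:
```python
import numpy as np
from pc import cloud
P,I=cloud('b1')
for u in(308,320,332):print(u,[ (v,np.round(P[v,u],1).tolist(),int(I[v,u].sum())) for v in range(272,304,3)])
```

```text
308 [(272, [475.2, 53.6, 83.0], 351), (275, [475.7, 51.7, 82.3], 344), (278, [476.1, 50.0, 82.0], 352), (281, [476.4, 49.0, 83.4], 350), (284, [476.9, 46.8, 82.0], 348), (287, [477.3, 45.5, 82.7], 341), (290, [475.2, 56.8, 110.4], 278), (293, [475.2, 57.3, 114.3], 271), (296, [475.2, 57.5, 117.3], 276), (299, [475.3, 57.5, 120.1], 273), (302, [475.4, 57.4, 122.4], 268)]
320 [(272, [480.9, 55.2, 83.2], 343), (275, [481.5, 53.0, 81.6], 344), (278, [481.9, 51.8, 82.5], 343), (281, [482.3, 50.1, 82.3], 337), (284, [482.9, 48.2, 81.5], 327), (287, [483.1, 47.1, 82.7], 339), (290, [479.9, 58.7, 111.6], 121), (293, [479.9, 58.7, 114.6], 68), (296, [479.8, 58.9, 117.7], 47), (299, [nan, nan, nan], 48), (302, [479.9, 58.5, 122.2], 77)]
332 [(272, [486.8, 56.6, 82.8], 357), (275, [487.2, 55.1, 82.9], 350), (278, [487.8, 52.9, 81.4], 345), (281, [488.2, 51.7, 82.3], 415), (284, [488.6, 50.1, 82.3], 429), (287, [489.0, 48.6, 82.4], 435), (290, [484.8, 59.8, 111.2], 288), (293, [484.6, 60.2, 115.0], 271), (296, [484.6, 59.8, 117.0], 266), (299, [484.5, 59.9, 119.9], 269), (302, [484.4, 59.9, 122.5], 274)]
```

The wrist picture shows pad b at about (321,280) with the closed fingertips' visible edge at row 289. The pointer is unmoved. By range the fingertip edge is still about 30 mm above the pad, although the TCP reads z=73. I'll check from the side before going on.

Run:
```python
from workcell import eyes
import cv2,numpy as np
f=eyes.grab_frame("side");np.savez("side1.npz",**f)
g=eyes.grab_frame("scene");np.savez("scene1.npz",**g)
c=lambda a:cv2.resize(a,(400,400),interpolation=cv2.INTER_CUBIC)
cv2.imwrite("pics/side1.png",np.hstack([c(f["image"][180:300,270:390]),c(g["image"][150:290,250:390])])[:,:,::-1])
```

```text
(no output)
```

View pics/side1.png

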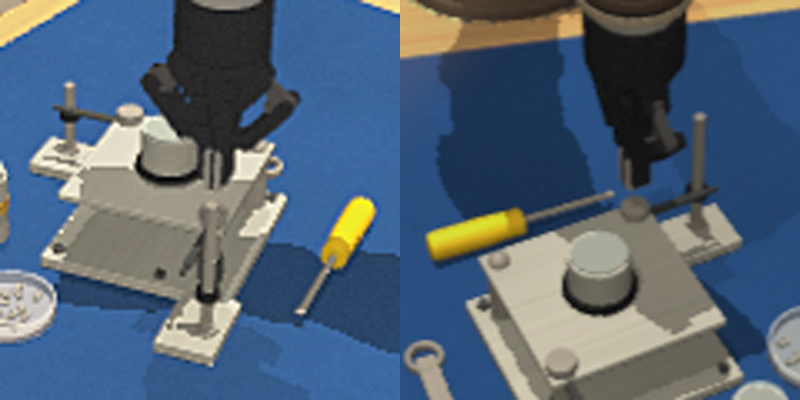

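The fingertips really do hang about 25 mm or more above pad b: in the scene crop the tip is at (632,186) and the pad at (635,208). So the fingers end well behind the nominal TCP. Before pressing I'll map the gripper's real outline to check clearance to the tube and rod.

Run:
```python
import numpy as np
from pc import cloud
from workcell import eyes
F=eyes.grab_frame("wrist");M=F['mount']
def tc(n):
    D=np.load(n+".npz");v,u=np.mgrid[:480,:640];z=D['range_z'].astype(float)
    c=np.linalg.inv(D['mtx'])@np.stack([u*z,v*z,z]).reshape(3,-1);Q=(M[:3,:3]@c+M[:3,3:]).T
    return Q[z.ravel()>0]
Q=tc('w0');Q=Q[(Q[:,2]<20)]
print(len(Q),Q.min(0),Q.max(0))
for lo in range(-160,20,8):
    q=Q[(Q[:,2]>=lo)&(Q[:,2]<lo+8)]
    if len(q)>3:print(lo,len(q),'x',np.percentile(q[:,0],[1,99]).round(),'y',np.percentile(q[:,1],[1,99]).round())
# side/scene cloud of gripper at b1 pose, converted to tool frame
R=np.array([[-.263,.965,0],[.965,.263,0],[0,0,-1]]);t=np.array([482.9,48.7,73.1])
for n in('side1','scene1'):
    P,I=cloud(n);q=(P.reshape(-1,3)-t)@R
    w=P.reshape(-1,3);k=(np.abs(q[:,0])<110)&(np.abs(q[:,1])<110)&(I.reshape(-1,3).sum(1)<330)
    q=q[k]
    for lo in range(-140,10,8):
        s=q[(q[:,2]>=lo)&(q[:,2]<lo+8)]
        if len(s)>3:print(n,lo,len(s),'x',np.percentile(s[:,0],[2,98]).round(),'y',np.percentile(s[:,1],[2,98]).round())
```

```text
60924 [ -13.00000359  -62.86417865 -131.36340525] [ 20.15891992  62.05063013 -36.75216025]
-136 1668 x [17. 20.] y [-19.  18.]
-128 9886 x [ 7. 19.] y [-61.  60.]
-120 13733 x [ 3. 17.] y [-59.  58.]
-112 12235 x [-8. 17.] y [-53.  52.]
-104 6780 x [-9. 17.] y [-47.  46.]
-96 7646 x [-9. 12.] y [-40.  39.]
-88 4380 x [-9. 13.] y [-35.  34.]
-80 1372 x [-7. 13.] y [-28.  27.]
-72 1093 x [-12.  11.] y [-13.  11.]
-64 802 x [ 6. 11.] y [-14.  13.]
-56 691 x [ 5. 11.] y [-14.  13.]
-48 563 x [ 6. 11.] y [-13.  13.]
-40 75 x [ 6. 11.] y [-7.  9.]
side1 -140 109 x [-4. 22.] y [-46.  43.]
side1 -132 136 x [-10.  20.] y [-61.  57.]
side1 -124 118 x [-2. 19.] y [-62.  58.]
side1 -116 90 x [-4. 19.] y [-55.  55.]
side1 -108 82 x [-12.  18.] y [-48.  48.]
side1 -100 69 x [-11.  17.] y [-42.  40.]
side1 -92 99 x [-10.  14.] y [-36.  34.]
side1 -84 57 x [-9. 15.] y [-29.  26.]
side1 -76 21 x [ 1. 14.] y [-14.  17.]
side1 -68 22 x [ 3. 13.] y [-14.  11.]
side1 -60 18 x [ 1. 70.] y [-25.  13.]
side1 -52 18 x [-1. 10.] y [-14.  12.]
side1 -44 12 x [-41.  12.] y [-12.  35.]
side1 -36 5 x [-45.  65.] 
[... 313 characters left out ...]
 x [-17.  12.] y [-10.  63.]
scene1 -116 50 x [-18.   7.] y [-50.  57.]
scene1 -108 64 x [-17.   7.] y [-49.  51.]
scene1 -100 45 x [-16.   2.] y [-42.  41.]
scene1 -92 37 x [-14.   8.] y [-34.  38.]
scene1 -84 34 x [-14.   9.] y [-26.  32.]
scene1 -76 10 x [-13.   4.] y [-9. 13.]
scene1 -68 21 x [-12.  69.] y [-18.  15.]
scene1 -60 41 x [-11.  72.] y [-23.  15.]
scene1 -52 33 x [-12.  69.] y [-18.  15.]
scene1 -44 35 x [-22.  69.] y [-21.  34.]
scene1 -36 49 x [-84.  69.] y [-19.  85.]
scene1 -28 66 x [-85.  69.] y [-18.  85.]
scene1 -20 66 x [-86.  68.] y [-19.  85.]
scene1 -12 179 x [-87.  68.] y [-17.  88.]
scene1 -4 184 x [-89.  69.] y [-16. 105.]
scene1 4 61 x [-53.  73.] y [-19.  85.]
```

The fingertip end sits at tool z = −36.75, so contact should come at TCP z ≈ 45. The outline above the tips tapers, with ±28 mm half-width 43 mm up, which clears the tube and rod. Pressing the rest of the way in steps.

Emit:
{"api": "apply_moves", "payload": {"plan": [[[0, 0, 0.02], [0, 0, 0], 1], [[0, 0, 0.02], [0, 0, 0], 1], [[0, 0, 0.01], [0, 0, 0], 1], [[0, 0, 0.005], [0, 0, 0], 1], [[0, 0, 0.005], [0, 0, 0], 1], [[0, 0, 0.005], [0, 0, 0], 1], [[0, 0, 0.005], [0, 0, 0], 1], [[0, 0, 0], [0, 0, 0], 1], [[0, 0, 0], [0, 0, 0], 1], [[0, 0, 0], [0, 0, 0], 1]]}}

```text
time_s: 8.55
tool_pos: [482.4, 49.3, 38.2]
eef_rot: [[-0.263, 0.965, -0.0], [0.965, 0.263, 0.0], [0.0, -0.0, -1.0]]
force: [-4.4, 1.1, 8.9]
finger_gap: 0.1
gripper_force: 4.2
```

```bash
python3 m.py b2 tall
```

```text
8.55 [482.4  49.3  38.2] [[-0.263, 0.965, -0.0], [0.965, 0.263, 0.0], [0.0, -0.0, -1.0]] [-4.39  1.1   8.93] 0.12704143771599516
rodtop [446.6 108.4 135.1]
collar top 308 [53.8 54.2 54.4 54.7 55.2]
pointer 30 142 56.76
pointer 40 148 56.05
pointer 50 161 55.0
pointer 60 131 54.17
pointer 66 108 53.72
pointer 70 81 53.41
```

The pointer tip is within about 0.6 mm above the collar centre. I'll nudge down 0.2 mm, hold, then release straight up.

Emit:
{"api": "apply_moves", "payload": {"plan": [[[0, 0, 0.0004], [0, 0, 0], 1], [[0, 0, 0], [0, 0, 0], 1], [[0, 0, 0], [0, 0, 0], 1], [[0, 0, 0], [0, 0, 0], 1], [[0, 0, 0], [0, 0, 0], 1], [[0, 0, 0], [0, 0, 0], 1], [[0, 0, 0], [0, 0, 0], 1], [[0, 0, 0], [0, 0, 0], 1]]}}

```text
time_s: 9.6
tool_pos: [482.3, 49.3, 38.0]
eef_rot: [[-0.263, 0.965, -0.001], [0.965, 0.263, 0.0], [0.0, -0.001, -1.0]]
force: [-4.2, 1.9, 8.7]
finger_gap: -0.1
gripper_force: 4.2
```

```bash
python3 m.py b3 tall
```

```text
9.6 [482.3  49.3  38. ] [[-0.263, 0.965, -0.001], [0.965, 0.263, 0.0], [0.0, -0.001, -1.0]] [-4.2   1.86  8.67] -0.1442005108892417
rodtop [446.5 108.4 135.1]
collar top 305 [53.7 54.2 54.4 54.7 55.2]
pointer 30 146 56.55
pointer 40 156 55.61
pointer 50 160 54.74
pointer 60 133 53.94
pointer 66 108 53.3
pointer 70 85 53.06
```

Emit:
{"api": "apply_moves", "payload": {"plan": [[[0, 0, -0.01], [0, 0, 0], 1], [[0, 0, -0.01], [0, 0, 0], 1], [[0, 0, -0.01], [0, 0, 0], 1], [[0, 0, -0.02], [0, 0, 0], 1], [[0, 0, -0.05], [0, 0, 0], 1], [[0, 0, 0], [0, 0, 0], 1], [[0, 0, 0], [0, 0, 0], 1]]}}

```text
time_s: 10.52
tool_pos: [482.7, 48.5, 87.7]
eef_rot: [[-0.263, 0.965, 0.0], [0.965, 0.263, -0.0], [-0.0, 0.0, -1.0]]
force: [-0.2, -0.1, 0.3]
finger_gap: 0.1
gripper_force: 0.0
```

```bash
python3 m.py b4 tall
```

```text
10.525 [482.7  48.5  87.7] [[-0.263, 0.965, 0.0], [0.965, 0.263, -0.0], [-0.0, 0.0, -1.0]] [-0.23 -0.14  0.31] 0.08438735130310585
rodtop [446.4 108.2 135.1]
collar top 192 [53.8 54.2 54.4 54.7 55.2]
pointer 30 97 70.21
pointer 40 97 70.17
pointer 50 113 70.42
pointer 60 95 70.33
pointer 66 80 70.42
pointer 70 76 70.22
```

Pointer b went down level with the collar centre, held for over a second, and is fully back up. Now to corner a, turning so the camera looks over pointer a.

Emit:
{"api": "apply_moves", "payload": {"plan": [[[0, 0, -0.06], [0, 0, 0], 1], [[0, 0, -0.06], [0, 0, 0], 1], [[-0.06, 0.06, 0], [0, 0, 0], 1], [[-0.06, 0.06, 0], [0, 0, 0], 1], [[-0.06, 0.06, 0], [0, 0, 0], 1], [[-0.06, 0.06, 0], [0, 0, 0], 1], [[0, 0, 0], [0, 0, 0.1111], 1], [[0, 0, 0], [0, 0, 0.1111], 1], [[0, 0, 0], [0, 0, 0.1111], 1], [[0, 0, 0], [0, 0, 0.1111], 1], [[0, 0, 0], [0, 0, 0.1111], 1], [[0, 0, 0], [0, 0, 0.1111], 1], [[0, 0, 0], [0, 0, 0.1111], 1], [[0, 0, 0], [0, 0, 0.1111], 1], [[0, 0, 0], [0, 0, 0.1111], 1], [[0, 0, 0], [0, 0, 0], 1], [[0, 0, 0], [0, 0, 0], 1], [[0, 0, 0], [0, 0, 0], 1]]}}

```text
time_s: 12.82
tool_pos: [630.0, -35.7, 147.6]
eef_rot: [[0.964, 0.265, -0.0], [0.265, -0.964, -0.0], [-0.0, -0.0, -1.0]]
force: [-0.7, -0.0, -0.2]
finger_gap: 0.1
gripper_force: 0.0
```

```bash
python3 m.py a0 short
python3 - <<'E'
import numpy as np
from pc import cloud
P,I=cloud('a0')
m=(np.hypot(P[...,0]-630.4,P[...,1]+36)<18)&(abs(P[...,2]-82)<4);q=P[m];print('pad',m.sum(),((q.min(0)+q.max(0))/2).round(1),np.median(q,0).round(1))
E
```

```text
12.825 [630.  -35.7 147.6] [[0.964, 0.265, -0.0], [0.265, -0.964, -0.0], [-0.0, -0.0, -1.0]] [-0.66 -0.02 -0.18] 0.054395396519539084
rodtop [701.9 -37.8  83.2]
collar top 321 [54.7 55.1 55.3 55.6 56. ]
pointer 30 56 70.39
pointer 40 56 70.33
pointer 50 62 70.24
pointer 60 59 70.23
pointer 66 47 70.38
pointer 70 48 70.38
pad 853 [631.3 -36.6  81.1] [631.9 -36.4  82.1]
```

Emit:
{"api": "apply_moves", "payload": {"plan": [[[0.0012, 0.0018, 0.06], [0, 0, 0], 1], [[0, 0, 0.06], [0, 0, 0], 1], [[0, 0, 0.04], [0, 0, 0], 1], [[0, 0, 0.02], [0, 0, 0], 1], [[0, 0, 0.014], [0, 0, 0], 1], [[0, 0, 0], [0, 0, 0], 1], [[0, 0, 0], [0, 0, 0], 1], [[0, 0, 0.005], [0, 0, 0], 1], [[0, 0, 0.005], [0, 0, 0], 1], [[0, 0, 0.005], [0, 0, 0], 1], [[0, 0, 0.005], [0, 0, 0], 1], [[0, 0, 0.0026], [0, 0, 0], 1], [[0, 0, 0], [0, 0, 0], 1], [[0, 0, 0], [0, 0, 0], 1], [[0, 0, 0], [0, 0, 0], 1]]}}

```text
time_s: 14.75
tool_pos: [632.2, -36.1, 40.6]
eef_rot: [[0.965, 0.263, 0.003], [0.263, -0.965, 0.0], [0.003, 0.001, -1.0]]
force: [0.1, -0.0, 7.7]
finger_gap: -0.2
gripper_force: 3.7
```

```bash
python3 m.py a1 short
```

```text
14.75 [632.2 -36.1  40.6] [[0.965, 0.263, 0.003], [0.263, -0.965, 0.0], [0.003, 0.001, -1.0]] [ 0.13 -0.04  7.71] -0.20138415227229547
rodtop [701.7 -37.7  83.1]
collar top 767 [54.7 55.1 55.2 55.5 55.9]
pointer 30 142 59.8
pointer 40 146 59.28
pointer 50 149 58.32
pointer 60 143 57.82
pointer 66 107 57.46
pointer 70 107 57.24
```

Emit:
{"api": "apply_moves", "payload": {"plan": [[[0, 0, 0.002], [0, 0, 0], 1], [[0, 0, 0.002], [0, 0, 0], 1], [[0, 0, 0], [0, 0, 0], 1], [[0, 0, 0], [0, 0, 0], 1], [[0, 0, 0], [0, 0, 0], 1]]}}

```text
time_s: 15.42
tool_pos: [632.3, -36.1, 38.7]
eef_rot: [[0.965, 0.263, 0.003], [0.263, -0.965, 0.0], [0.003, 0.001, -1.0]]
force: [0.9, 0.1, 7.6]
finger_gap: 0.3
gripper_force: 4.0
```

```bash
python3 m.py a2 short
```

```text
15.425 [632.3 -36.1  38.7] [[0.965, 0.263, 0.003], [0.263, -0.965, 0.0], [0.003, 0.001, -1.0]] [0.92 0.11 7.63] 0.28374597157344245
rodtop [701.7 -37.7  83.1]
collar top 789 [54.5 55.1 55.3 55.5 56. ]
pointer 30 142 57.31
pointer 40 141 56.5
pointer 50 145 55.73
pointer 60 137 54.88
pointer 66 106 54.36
pointer 70 99 54.01
```

Emit:
{"api": "apply_moves", "payload": {"plan": [[[0, 0, 0.0004], [0, 0, 0], 1], [[0, 0, 0], [0, 0, 0], 1], [[0, 0, 0], [0, 0, 0], 1], [[0, 0, 0], [0, 0, 0], 1], [[0, 0, 0], [0, 0, 0], 1], [[0, 0, 0], [0, 0, 0], 1], [[0, 0, 0], [0, 0, 0], 1], [[0, 0, 0], [0, 0, 0], 1]]}}

```text
time_s: 16.48
tool_pos: [632.4, -36.1, 38.5]
eef_rot: [[0.965, 0.263, 0.003], [0.263, -0.965, 0.0], [0.003, 0.001, -1.0]]
force: [0.6, 0.4, 8.0]
finger_gap: -0.1
gripper_force: 4.0
```

```bash
python3 m.py a3 short
```

```text
16.475 [632.4 -36.1  38.5] [[0.965, 0.263, 0.003], [0.263, -0.965, 0.0], [0.003, 0.001, -1.0]] [0.63 0.36 7.97] -0.07323672921973391
rodtop [701.8 -37.7  83.1]
collar top 783 [54.7 55.1 55.3 55.6 56. ]
pointer 30 144 57.04
pointer 40 144 56.17
pointer 50 145 55.31
pointer 60 137 54.44
pointer 66 107 53.93
pointer 70 98 53.72
```

Emit:
{"api": "apply_moves", "payload": {"plan": [[[0, 0, -0.01], [0, 0, 0], 1], [[0, 0, -0.01], [0, 0, 0], 1], [[0, 0, -0.01], [0, 0, 0], 1], [[0, 0, -0.02], [0, 0, 0], 1], [[0, 0, -0.06], [0, 0, 0], 1], [[0, 0, -0.1], [0, 0, 0], 1], [[0, 0, -0.1], [0, 0, 0], 1], [[0, 0, 0], [0, 0, 0], 1], [[0, 0, 0], [0, 0, 0], 1], [[0, 0, 0], [0, 0, 0], 1], [[0, 0, 0], [0, 0, 0], 1]]}}

```text
time_s: 17.9
tool_pos: [630.3, -36.3, 191.1]
eef_rot: [[0.965, 0.263, -0.002], [0.263, -0.965, -0.0], [-0.002, -0.001, -1.0]]
force: [-0.4, 0.6, 0.0]
finger_gap: 0.1
gripper_force: 0.0
```

```bash
python3 m.py a4 short
```

```text
17.9 [630.3 -36.3 191.1] [[0.965, 0.263, -0.002], [0.263, -0.965, -0.0], [-0.002, -0.001, -1.0]] [-0.38  0.55  0.  ] 0.11323748138150433
rodtop [702.  -37.9  83. ]
collar top 242 [54.5 55.1 55.2 55.5 56. ]
pointer 30 48 70.11
pointer 40 49 70.18
pointer 50 48 70.27
pointer 60 45 70.19
pointer 66 30 70.29
pointer 70 30 70.19
```

Both pointers are fully back up and the arm is clear of everything.

```bash
python3 -c "
from workcell import ticket;print(ticket.hand_in())"
```

```text
the job is handed in; nothing more can be done
None
```

I pressed corner b (tall rod) and then corner a (short rod) until each pointer tip was level with its collar to within about 0.5 mm, held each for just over a second, and checked that both sprang fully back up; the job is handed in, with no verdict shown.

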